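Reset the analyser with its key switch

ROBOT

A 6-joint arm with a two-finger parallel gripper is mounted at the origin on the work surface. World frame = base frame: x ahead of the robot, y to its left, z up, the work surface at z = 0. Lengths are in mm, angles in rad, forces in N, time in s.
With the tool pointing down it reaches from about 225 to 725 mm from the base axis. Payload 3.1 kg.
Tool frame: the origin (TCP) lies on the centre line of the jaws, within the pads' length; the fingertips stand 17 mm ahead of it and the grasp point (between the pads) lies 2 mm behind it; z points along the fingers, y is the line along which they close (so a half turn about z gives the same grasp; the last joint's range is limited). The gripper opens to 85 mm and grips with 20 to 120 N. Pads are 22 mm wide; open, the fingers measure 114 mm over their backs; the gripper's body (76 mm by 85 mm) begins 54 mm behind the grasp point. The pads swing forward as they close: fully open they stand 13 mm farther back than shut.
Start: joints at [1.152, 0.048, 0.099, 1.622, 0, 1.443], TCP at [150.535, 502.948, 248.312] pointing down, gripper open.
Joint ranges: [-2.91, 2.91], [-0.99, 1.94], [-1.21, 1.42], [-2.12, 2.29], [-1.49, 1.47], [-3.14, 3.14]. Speed limits (rad/s): [2.79, 2.79, 3.14, 3.14, 3.14, 3.14].

INTERFACE

Orientations are given as a unit quaternion [w, x, y, z].
In Python, from workcell import get_state, snapshot, hand_in gives the robot as it stands.
- The arm moves only by the tool carry_out, never from a script. Its argument "plan" is a list of rows, each an object of numbers: "hand": the opening, from 0 (shut) to 1 (fully open); "x", "y", "z": the shift along the tool's x, y, z in m; "rx", "ry", "rz": the turn, a rotation vector about the tool's x, y, z in degrees. In form: [{"hand": .., "x": .., "y": .., "z": .., "rx": .., "ry": .., "rz": ..}, ...]. A call has 1 to 12 rows; each row shifts and turns the commanded pose from where the row before left it, along the tool's axes as they then stand; what a row does not reach is not made up. A row lasts 1/10 s, in which the tool goes at most 50 mm and 8.59 degrees, less where a joint would pass 70% of its speed; a pose out of reach is approached as far as the arm can. A call is refused whole if a number of a shift passes 0.05 or a number of a turn 8.59, either way. A call with a gripper value outside its range is refused whole. The fingers move at their own pace and stop on an object; "grip_force" is the grip in N (left out, the last holds). Time passes only in rows, so rows that do not move let the fingers close. It gives the time, the measured TCP pose, the force, the opening and the grip force at its end, in the units of the state.
- get_state(): the state, without advancing time (a new reading comes with each control period).
- snapshot(name): name is "scene" or "top" or "wrist"; returns a dict with "pixels" (400x640x3 uint8, red, green, blue), "z_map" (400x640 float32, mm along the optical axis (not along the pixel's ray), 0 where there is no reading), "fx", "fy", "cx", "cy" (pixels), "D" ([k1, k2, p1, p2, k3] as OpenCV has them; the pictures are not rectified), "position" and "rotation" of the camera in the world. Camera axes: x right, y down, z forward; pixel columns grow to the right and rows downward; lengths in mm; the calibration is good to about 2 mm. A picture is of the moment at which its call begins.
- hand_in(): hands the job in; it is judged then, once.
The state is a dict: "time_s": time; "joints": joint angles; "qvel": joint speeds; "joint_torque": joint torques, N m; "tcp_pos": TCP position; "tcp_rot": TCP orientation; "contact_force": force on the tool from outside, world axes, zero at the start; "torque": the same for the moment, N m; "finger_gap": finger opening in mm; "gripper_force": force on a finger pad.
Only numpy, scipy, OpenCV 4.12 (cv2) and the standard library are available. Lean on these libraries where they do the work, as an engineer would, in place of code of your own. Each camera call takes 0.05 s, during which the arm holds its last target. There are 200 camera calls.

TASK

Take the key with the round bow from the holder, put it fully home in the key switch on top of the grey control box, turn it clockwise to its stop and hold it there for a moment, then turn it back, draw it out and return it to the holder, collar resting on the holder's top, and let go. Be gentle with the lock: feel for the slot, do not press, twist or pull hard, and leave the other things on the bench where they are.

Things in the scene. Friction and masses are not known exactly. Their poses are not given: they have to be found in the camera images.
- key: Loose steel double-bit key, 60 g, upright in a slot of the holder. Origin: centre of its lower end, z up the shank. From below: flat bit 6 (x) by 16 (y) by 8 mm high, round shank 7 mm, collar of 22 mm diameter (underside at z = 14.5, top at 18.5 mm), 8 mm neck, black round flat bow. A half turn about z makes no difference to it.
- spare_key: A second loose key of the same kind with a lower square bow (26 wide along y, 9 thick along x, 22 mm high, centred at z = 39 mm); it stands in the other slot and stays there. Origin as for the key.
- holder: Fixed grey plastic key holder, 50 (x) by 150 (y) by 30 mm high, origin under its centre. Two chamfered slots in its top at y = -37 and +37 mm, each 10 (x) by 20 (y) mm, 22 mm deep. A key's bit hangs in a slot, collar resting on the top: the key's origin is then 15.5 mm above the holder's origin, its y along the holder's y.
- console: Fixed grey control box, 160 (x) by 220 (y) by 90 mm high, origin under its centre. A square steel lock plate, 70 mm wide and 5 mm thick, lies on its top. The key slot in it, 8 (x) by 18 mm (y) with a 1 mm chamfer, takes the key with its y along the console's y, with 1 mm of play each way. Below the plate the bit turns with the barrel.
- lock_mark (a point): Where the drawings put the slot's centre, on the upper face of the lock plate (95 mm above the table), axes as the console's. The plate is firm but was mounted by hand: the real slot is off this point by up to 5 mm along x and up to 5 mm along y (not turned). Fully home, the collar rests on the plate and the key's origin is 14.5 mm below this face.
- rotor (a joint): Turn of the lock's barrel, rad: 0 at home (slots lined up), growing clockwise seen from above to a hard stop at 1.3. The key has about 0.13 rad of play in it each way. Friction 0.03 N m; a return spring of 0.05 N m per rad does not bring it all the way back alone. Away from home the bit is caught under the plate; the key comes out only within about 0.1 rad of home.
- tube_rack: Bystander: green rack with capped tubes, 52 by 104 mm, 80 mm high, origin under its centre.
- reagent: Bystander: amber bottle, 60 mm diameter, 120 mm high, origin under its centre.
- wash: Bystander: white bottle, 72 mm diameter, 150 mm high, origin under its centre.
- vial: Bystander: small amber jar, 26 mm diameter, 40 mm high, standing on the control box; origin under its centre.
- beaker: Bystander: glass beaker, 70 mm diameter, 85 mm high, origin under its centre.
- cap_tray: Bystander: low open blue tray, 110 by 90 mm, 35 mm high, origin under its centre.
- key_bow (a point): Centre of the key's bow, 46 mm above the key's origin, same axes: a flat disc of 36 mm diameter, 9 mm thick along x. Take it by its flat faces, fingers closing along the key's x.
Not all that is in view belongs to the job. What is shaped like the key but green or red is not meant.

How it is judged (in metres and radians):
On the way, in this order (a step that is already met when the one before it is completed fails the run):
1. the key is fully home in the lock (z of key in the frame of lock_mark below -0.0125 m and horizontal distance between key and lock_mark below 0.01 m and angle between key's own z axis and vertical below 0.1 rad), for 0.1 s.
2. the barrel is turned clockwise to its stop (above 1.2 rad) and held there for 0.3 s (value of joint rotor above 1.2 rad), for 0.3 s.
3. the barrel is turned back home (below 0.2 rad) and the key drawn out clear of the lock (value of joint rotor below 0.2 rad and z of key in the frame of lock_mark above 0.005 m), for 0.1 s.
At the end, for the whole second after the job is handed in: The barrel is back home (below 0.2 rad) and the round-bow key stands in the holder slot, upright within 0.12 rad, collar on the holder's top (origin 12.5 to 18.5 mm above the table), at rest and released (value of joint rotor below 0.2 rad and height (world z) of key between 0.0125 and 0.0185 m and angle between key's own z axis and vertical below 0.12 rad and horizontal distance between key and holder below 0.043 m and linear speed of key below 0.02 m/s and contact force between key and the fingers below 0.05 N); the robot touches nothing.
It fails at once if the key is pressed, twisted or pulled against the lock with more than 40 N (contact force between key and console above 40 N).
It fails at once if the robot itself presses on the control box with more than 10 N (contact force between the arm and console above 10 N).
It fails at once if the spare key is taken out or moved more than 10 mm (distance of spare_key from where it was at the start of the episode above 0.01 m).
It fails at once if a bystander is moved more than 20 mm (distance of any of tube_rack, reagent, wash, vial, beaker, cap_tray from where it was at the start of the episode above 0.02 m).
It also fails if it takes over 72 s, if anything falls off the work surface, if the arm or the gripper's body presses on something with over 40 N, if the wrist force passes 120 N, or if a joint passes its speed limit or range.

## Working session

There is one attempt and no reset: what is moved stays moved. The work goes in short steps, Python scripts to look and compute and a tool call to move; the robot and the scene stay as the last step left them, time stands still between calls to the robot, and variables do not carry over. Pictures are saved under pics/ and viewed, at most 10 in all, crops included, and the job is handed in when it is done.

Besides the shell and the picture viewer there is one more tool, called by a JSON object that holds its "api" and its "payload". carry_out: Moves the arm, as the interface text tells. Its arguments: {"type":"object","properties":{"plan":{"type":"array","items":{"type":"object","properties":{"hand":{"type":"number"},"x":{"type":"number"},"y":{"type":"number"},"z":{"type":"number"},"rx":{"type":"number"},"ry":{"type":"number"},"rz":{"type":"number"}}}},"grip_force":{"type":"number"}},"required":["plan"]}

```bash
mkdir -p pics; cat > h.py <<'E'
import numpy as np, cv2
from workcell import get_state, snapshot, hand_in
from scipy.spatial.transform import Rotation as R
def rot(q):
    q=np.array(q,float)
    return q if q.shape==(3,3) else R.from_quat(q[[1,2,3,0]]).as_matrix()
def save(s,name,crop=None,k=1):
    im=s['pixels'][:,:,::-1]
    if crop: u0,v0,u1,v1=crop; im=im[v0:v1,u0:u1]
    cv2.imwrite('pics/'+name,cv2.resize(im,None,fx=k,fy=k,interpolation=cv2.INTER_CUBIC))
def ray(s,u,v):
    K=np.array([[s['fx'],0,s['cx']],[0,s['fy'],s['cy']],[0,0,1]])
    p=cv2.undistortPoints(np.array([[[u,v]]],float),K,np.array(s['D'],float))[0,0]
    return np.array([p[0],p[1],1.])
def pt(s,u,v,z=None):
    """world point by depth, or on height z"""
    d=rot(s['rotation'])@ray(s,u,v); o=np.array(s['position'])
    t=(z-o[2])/d[2] if z is not None else s['z_map'][int(round(v)),int(round(u))]
    return o+t*d
def proj(s,P):
    Rm=rot(s['rotation']); p=Rm.T@(np.array(P,float)-np.array(s['position']))
    K=np.array([[s['fx'],0,s['cx']],[0,s['fy'],s['cy']],[0,0,1]])
    return cv2.projectPoints(p[None],np.zeros(3),np.zeros(3),K,np.array(s['D'],float))[0][0,0]
E
python3 - <<'E'
from h import *
for n in ('scene','top'):
    s=snapshot(n); save(s,n+'.png',k=1.25); print(n,s['position'],s['rotation'],s['fx'])
print(get_state())
E
```

```text
scene [ 987.52771629 -684.17732215  968.0218892 ] [-0.36271302  0.88798273  0.26520726 -0.09793389] 481.16385955373653
top [ 327.13345972   31.41237803 1123.77983374] [-0.07283557  0.70563625 -0.70271292  0.05447021] 473.10150655362685
{'time_s': 0.1, 'joints': array([ 1.15218555e+00,  4.86748926e-02,  9.77528922e-02,  1.62197606e+00,
       -7.36363949e-08,  1.44295882e+00]), 'qvel': array([ 0.00064779, -0.00045794,  0.00230155, -0.00066088, -0.00010861,
       -0.00012879]), 'joint_torque': array([ 1.79946397e-03, -3.39853084e+01,  3.20935071e+01,  1.58377946e-02,
       -3.02593116e-04, -5.31663460e-06]), 'tcp_pos': array([150.33766592, 502.4868362 , 247.23427827]), 'tcp_rot': array([-2.83527726e-04,  1.44874916e-01,  9.89449420e-01, -1.01189590e-03]), 'contact_force': array([-0.44688595,  0.19567599,  0.04712754]), 'torque': array([ 0.00371019,  0.050021  , -0.000902  ]), 'gripper_force': 0.0, 'finger_gap': 85.79692714238995}
```

View pics/top.png

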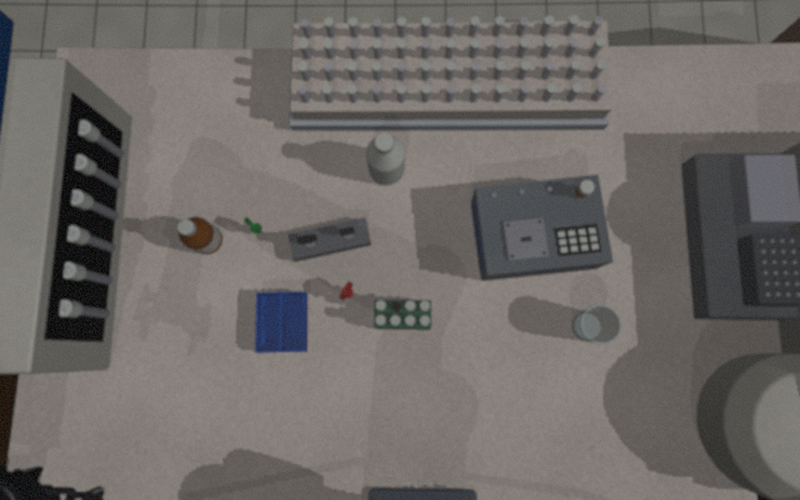

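View pics/scene.png

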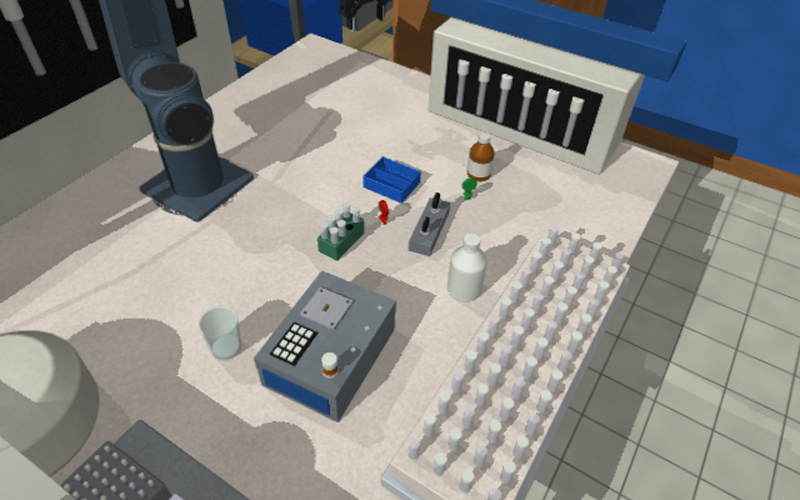

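The holder is at about (330,239) in the top picture. Its two black-bowed keys are at (307,239) and (347,231) there, and at (435,203) and (426,226) in the scene view. The green lookalike at scene (469,187) and the red one at (383,210) are decoys. Next I'll enlarge the crops to tell which bow is round.

```bash
python3 - <<'E'
from h import *
s=snapshot('scene'); t=snapshot('top')
a=cv2.resize(s['pixels'][140:210,310:390],(600,525),interpolation=cv2.INTER_CUBIC)
cv2.imwrite('pics/c1.png',a[:,:,::-1])
a=t['pixels'][165:225,220:310]; b=t['pixels'][140:225,375:490]
a=cv2.resize(a,(450,300),interpolation=cv2.INTER_CUBIC); b=cv2.resize(b,(575,425)[0:2],interpolation=cv2.INTER_CUBIC)
c=np.zeros((600,800,3),np.uint8); c[:160*0+300,:450]=a; 
b=cv2.resize(b,(405,300)); c[300:,:405]=b
cv2.imwrite('pics/c2.png',c[:,:,::-1])
for n,u,v in (('k1',307,239),('k2',347,231),('slot',526,239),('base',420,495)): print(n,pt(t,u/1.25,v/1.25).round(1))
for n,u,v,z in (('k1',435,203,60),('k2',426,226,60),('slot',326,307,95)): print(n,pt(s,u/1.25,v/1.25).round(1))
E
```

```text
k1 [533.9 211.5  76.1]
k2 [550.3 140.   68.8]
slot [ 539.  -187.3   53.2]
base [86.5  6.9 10. ]
k1 [546.  195.4  64.6]
k2 [560.9 132.6  53.1]
slot [ 527.6 -174.4   78.3]
```

View pics/c1.png

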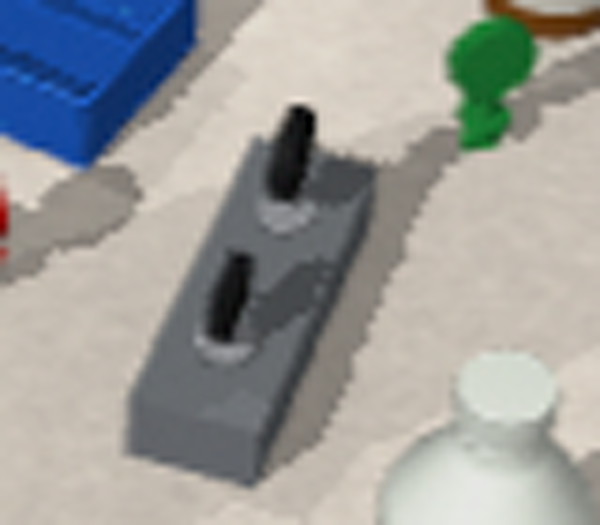

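View pics/c2.png

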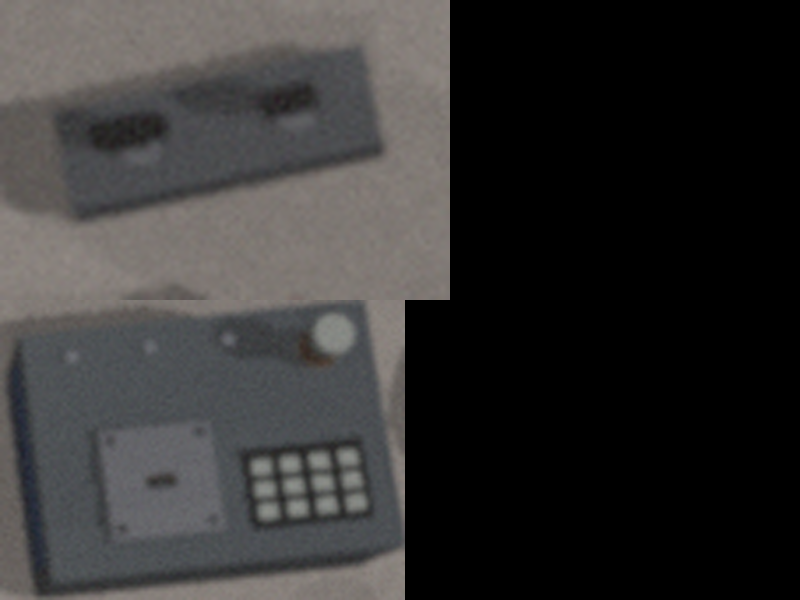

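The far, left key (crop (290,150) / top (307,239)) has the taller bow, about 35 mm wide, so it is the round-bow key. The near one at (347,231) is about 26 mm wide, which makes it the square spare. The slot is at c2 (162,481).

```bash
python3 - <<'E'
from h import *
t=snapshot('top'); s=snapshot('scene')
H=[pt(t,220+u/5,165+v/5,30) for u,v in ((58,112),(360,48),(380,152),(78,215))]
H=np.array(H); print('holder',H.round(1).tolist(),H.mean(0).round(1), [np.linalg.norm(H[i]-H[i-1]).round(1) for i in range(4)])
d=H[0]+H[3]-H[1]-H[2]; print('yaw holder y axis deg from +y', np.degrees(np.arctan2(-d[0],d[1])))
k=405/115
P=np.array([pt(t,375+u/k,140+(v-300)/k,95) for u,v in ((97,430),(210,422),(224,530),(108,540))]); print('plate',P.mean(0).round(1),[np.linalg.norm(P[i]-P[i-1]).round(1) for i in range(4)])
C=np.array([pt(t,375+u/k,140+(v-300)/k,90) for u,v in ((20,342),(360,302),(400,545),(45,590))]);print('box',C.round(1).tolist(),C.mean(0).round(1),[np.linalg.norm(C[i]-C[i-1]).round(1) for i in range(4)])
for Q in (P,C):
    d=Q[0]+Q[3]-Q[1]-Q[2]; print(np.degrees(np.arctan2(-d[0],d[1])))
print('slot',pt(t,375+162/k,140+181/k,95))
print('k1 bow top',pt(t,220+128/5,165+130/5,78), 'k2',pt(t,220+287/5,165+99/5,64))
print('scene: k1 top',pt(s,310+300/7.5,140+108/7.5,79.5),'slot',pt(s,326/1.25,308/1.25,95))
E
```

```text
holder [[552.1, 253.0, 30.0], [583.3, 110.2, 30.0], [533.1, 100.1, 30.0], [502.7, 241.7, 30.0]] [542.8 176.2  30. ] [np.float64(50.6), np.float64(146.1), np.float64(51.3), np.float64(144.9)]
yaw holder y axis deg from +y 12.218620228569907
plate [ 530.8 -177.8   95. ] [np.float64(70.2), np.float64(70.7), np.float64(68.9), np.float64(71.8)]
box [[621.7, -93.3, 90.0], [647.4, -308.6, 90.0], [491.1, -324.5, 90.0], [462.1, -105.8, 90.0]] [ 555.5 -208.    90. ] [np.float64(160.1), np.float64(216.8), np.float64(157.1), np.float64(220.6)]
4.67235396527811
7.1774024981555575
slot [ 530.26659954 -179.21068169   95.        ]
k1 bow top [533.99085952 211.21668244  78.        ] k2 [551.36578624 140.95097317  64.        ]
scene: k1 top [541.45167837 212.23306406  79.5       ] slot [ 537.57621122 -185.71195707   95.        ]
```

{"api": "carry_out", "payload": {"plan": [{"x": -0.045, "y": -0.017, "z": 0}, {"x": -0.045, "y": -0.017, "z": 0}, {"x": -0.045, "y": -0.017, "z": 0}, {"x": -0.045, "y": -0.017, "z": 0}, {"x": -0.045, "y": -0.017, "z": 0}, {"x": -0.045, "y": -0.017, "z": 0}, {"x": -0.045, "y": -0.017, "z": 0}, {"x": -0.045, "y": -0.017, "z": 0}, {"x": -0.045, "y": -0.017, "z": 0}, {"x": -0.045, "y": -0.017, "z": 0}]}}

```text
invalid input at $.plan[0]: expected keys hand, x, y, z, rx, ry, rz
```

{"api": "carry_out", "payload": {"plan": [{"rz": 7.6}, {"rz": 7.6}, {"rz": 7.6}, {"rz": 7.6}, {"rz": 7.6}, {"rz": 7.6}, {"rz": 7.6}, {"rz": 7.6}, {"rz": 0}, {"rz": 0}]}}

```text
invalid input at $.plan[0]: expected keys hand, x, y, z, rx, ry, rz
```

```bash
cat >> h.py <<'E'
def pose():
    s=get_state(); M=rot(s['tcp_rot'])
    return s,M
def togo(xy,z,th):
    """tool-frame shift (m) to target, and rz (deg) for tool y at world angle th; plus tilt"""
    s,M=pose(); d=np.array([*xy,z])-s['tcp_pos']
    a=np.degrees(np.arctan2(M[1,1],M[0,1]))
    print('t',round(s['time_s'],2),'tcp',s['tcp_pos'].round(1),'th',a.round(2),'tilt',np.degrees(M[:2,2]).round(2),'j6',s['joints'][5].round(2),'F',s['contact_force'].round(1),'T',s['torque'].round(2),'gap',s['finger_gap'].round(1))
    print('shift',(M.T@d/1000).round(4),'rz',round(a-th,2))
E
python3 - <<'E'
from h import *
togo((535,212.3),240,12.2)
s=snapshot('wrist'); save(s,'w1.png',k=1.25); print(s['position'],s['fx'],proj(s,(535,212.3,79.5)),proj(s,(550,140,67)))
E
```

```text
Traceback (most recent call last):
  File "h.py", line 31, in togo
    print('t',round(s['time_s'],2),'tcp',s['tcp_pos'].round(1),'th',a.round(2),'tilt',np.degrees(M[:2,2]).round(2),'j6',s['joints'][5].round(2),'F',s['contact_force'].round(1),'T',s['torque'].round(2),'gap',s['finger_gap'].round(1))
                                                                                                                                                                                                               ^^^^^^^^^^^^^^^^^^^^^
AttributeError: 'float' object has no attribute 'round'
```

Every row needs all the keys.

{"api": "carry_out", "payload": {"plan": [{"hand": 1, "x": -0.045, "y": -0.017, "z": 0, "rx": 0, "ry": 0, "rz": 0}, {"hand": 1, "x": -0.045, "y": -0.017, "z": 0, "rx": 0, "ry": 0, "rz": 0}, {"hand": 1, "x": -0.045, "y": -0.017, "z": 0, "rx": 0, "ry": 0, "rz": 0}, {"hand": 1, "x": -0.045, "y": -0.017, "z": 0, "rx": 0, "ry": 0, "rz": 0}, {"hand": 1, "x": -0.045, "y": -0.017, "z": 0, "rx": 0, "ry": 0, "rz": 0}, {"hand": 1, "x": -0.045, "y": -0.017, "z": 0, "rx": 0, "ry": 0, "rz": 0}, {"hand": 1, "x": -0.045, "y": -0.017, "z": 0, "rx": 0, "ry": 0, "rz": 0}, {"hand": 1, "x": -0.045, "y": -0.017, "z": 0, "rx": 0, "ry": 0, "rz": 0}, {"hand": 1, "x": -0.045, "y": -0.017, "z": 0, "rx": 0, "ry": 0, "rz": 0}, {"hand": 1, "x": -0.045, "y": -0.017, "z": 0, "rx": 0, "ry": 0, "rz": 0}]}}

```text
time_s: 1.3
tcp_pos: [534.3, 209.6, 248.3]
tcp_rot: [0.0, 0.145, 0.989, 0.0]
contact_force: [0.3, 0.9, 0.2]
finger_gap: 85.2
gripper_force: 0.0
```

{"api": "carry_out", "payload": {"plan": [{"hand": 1, "x": 0, "y": 0, "z": 0, "rx": 0, "ry": 0, "rz": 7.6}, {"hand": 1, "x": 0, "y": 0, "z": 0, "rx": 0, "ry": 0, "rz": 7.6}, {"hand": 1, "x": 0, "y": 0, "z": 0, "rx": 0, "ry": 0, "rz": 7.6}, {"hand": 1, "x": 0, "y": 0, "z": 0, "rx": 0, "ry": 0, "rz": 7.6}, {"hand": 1, "x": 0, "y": 0, "z": 0, "rx": 0, "ry": 0, "rz": 7.6}, {"hand": 1, "x": 0, "y": 0, "z": 0, "rx": 0, "ry": 0, "rz": 7.6}, {"hand": 1, "x": 0, "y": 0, "z": 0, "rx": 0, "ry": 0, "rz": 7.6}, {"hand": 1, "x": 0, "y": 0, "z": 0, "rx": 0, "ry": 0, "rz": 7.6}, {"hand": 1, "x": 0, "y": 0, "z": 0, "rx": 0, "ry": 0, "rz": 0}, {"hand": 1, "x": 0, "y": 0, "z": 0, "rx": 0, "ry": 0, "rz": 0}]}}

```text
time_s: 2.3
tcp_pos: [532.9, 211.0, 248.2]
tcp_rot: [-0.0, 0.625, 0.781, -0.0]
contact_force: [-0.1, -0.8, -0.8]
finger_gap: 85.4
gripper_force: 0.0
```

```bash
sed -i "s/s\['finger_gap'\].round(1)/round(float(s['finger_gap']),1)/" h.py
python3 - <<'E'
from h import *
togo((535,212.3),240,12.2)
s=snapshot('wrist'); save(s,'w1.png',k=1.25); print(s['position'],s['fx'],proj(s,(535,212.3,79.5)),proj(s,(550,140,67)))
E
```

```text
t 2.3 tcp [532.9 211.  248.2] th 12.7 tilt [-0.01 -0.01] j6 1.61 F [-0.1 -0.8 -0.8] T [0.05 0.03 0.02] gap 85.4
shift [0.0008 0.0023 0.0082] rz 0.5
[516.97525946 285.27407581 373.53108472] 351.5744476690963 [318.67915629 175.40089772] [317.20802822 246.85962576]
```

View pics/w1.png

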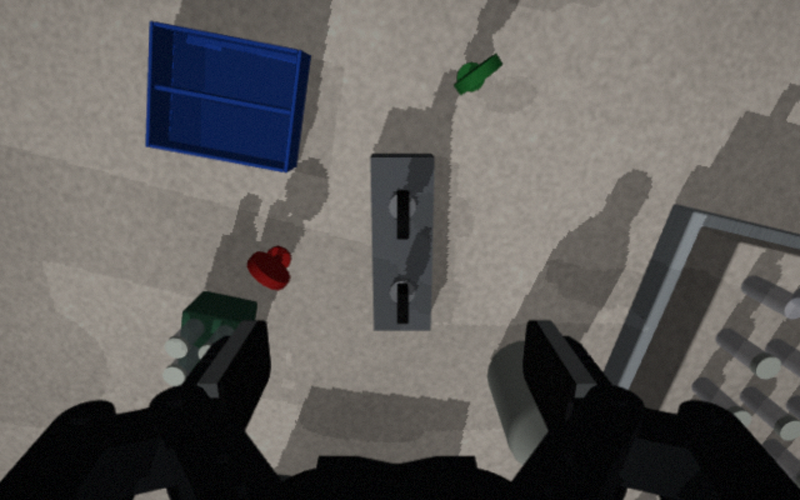

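The wrist view shows the round-bow key at (403,215) and the spare at (403,303). The holder's edges run parallel to the image columns (372–433, rows 155–330), so the yaw is already right.

```bash
python3 - <<'E'
from h import *
s=snapshot('wrist')
P=lambda u,v,z: pt(s,u/1.25,v/1.25,z)
H=np.array([P(372,155,30),P(433,155,30),P(431,330,30),P(373.5,330,30)])
print(H.round(1).tolist(),H.mean(0))
d=H[0]+H[1]-H[2]-H[3]; th=np.arctan2(-d[0],d[1]); print('yaw',np.degrees(th))
print('keyslot',H.mean(0)+37*np.array([-np.sin(th),np.cos(th),0]))
print('bow far/near ends',P(403,191,66),P(403,240,66),'collar',P(403,208,34))
print(P(403,211,79.5))
E
```

```text
[[506.9, 245.5, 30.0], [552.9, 255.8, 30.0], [587.9, 108.9, 30.0], [538.9, 97.9, 30.0]] [546.6437342  177.02137192  30.        ]
yaw 12.820880841531773
keyslot [538.43329116 213.09890821  30.        ]
bow far/near ends [534.50784848 229.77803506  66.        ] [542.6179007  194.42299228  66.        ] collar [539.36728633 210.7541032   34.        ]
[536.84184759 218.68886462  79.5       ]
```

{"api": "carry_out", "payload": {"plan": [{"hand": 1, "x": 0, "y": 0.0056, "z": 0.03, "rx": 0, "ry": 0, "rz": 0}, {"hand": 1, "x": 0, "y": 0, "z": 0.03, "rx": 0, "ry": 0, "rz": 0}, {"hand": 0.6, "x": 0, "y": 0, "z": 0.03, "rx": 0, "ry": 0, "rz": 0}, {"hand": 0.6, "x": 0, "y": 0, "z": 0.02, "rx": 0, "ry": 0, "rz": 0}, {"hand": 0.6, "x": 0, "y": 0, "z": 0, "rx": 0, "ry": 0, "rz": 0}, {"hand": 0.6, "x": 0, "y": 0, "z": 0, "rx": 0, "ry": 0, "rz": 0}]}}

```text
time_s: 3.0
tcp_pos: [538.2, 212.3, 138.4]
tcp_rot: [-0.0, 0.625, 0.78, -0.0]
contact_force: [0.2, 0.6, 0.4]
finger_gap: 51.3
gripper_force: 0.0
```

```bash
python3 - <<'E'
from h import *
togo((538.4,212.5),59.5,12.8)
s=snapshot('wrist'); save(s,'w2.png',k=1.25)
E
```

```text
t 3.0 tcp [538.2 212.3 138.4] th 12.58 tilt [-0.03 -0.01] j6 1.61 F [0.2 0.6 0.4] T [ 0.01  0.04 -0.04] gap 51.3
shift [0.0002 0.0003 0.0789] rz -0.22
```

View pics/w2.png

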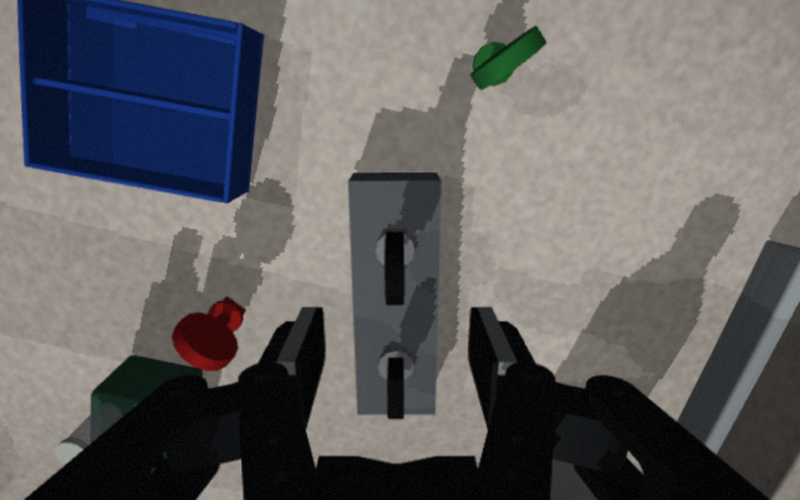

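The key's bow (395,265) lies between the fingers (centred at about 397), so I'll descend and close.

{"api": "carry_out", "payload": {"plan": [{"hand": 0.6, "x": 0, "y": 0, "z": 0.03, "rx": 0, "ry": 0, "rz": 0}, {"hand": 0.6, "x": 0, "y": 0, "z": 0.03, "rx": 0, "ry": 0, "rz": 0}, {"hand": 0.6, "x": 0, "y": 0, "z": 0.019, "rx": 0, "ry": 0, "rz": 0}, {"hand": 0.6, "x": 0, "y": 0, "z": 0, "rx": 0, "ry": 0, "rz": 0}, {"hand": 0, "x": 0, "y": 0, "z": 0, "rx": 0, "ry": 0, "rz": 0}, {"hand": 0, "x": 0, "y": 0, "z": 0, "rx": 0, "ry": 0, "rz": 0}, {"hand": 0, "x": 0, "y": 0, "z": 0, "rx": 0, "ry": 0, "rz": 0}, {"hand": 0, "x": 0, "y": 0, "z": 0, "rx": 0, "ry": 0, "rz": 0}, {"hand": 0, "x": 0, "y": 0, "z": 0, "rx": 0, "ry": 0, "rz": 0}, {"hand": 0, "x": 0, "y": 0, "z": 0, "rx": 0, "ry": 0, "rz": 0}], "grip_force": 40}}

```text
time_s: 4.05
tcp_pos: [539.1, 212.5, 61.7]
tcp_rot: [0.001, 0.626, 0.78, 0.001]
contact_force: [-3.7, 0.3, 6.5]
finger_gap: 8.4
gripper_force: 42.8
```

```bash
python3 - <<'E'
from h import *
togo((538.4,212.5),59.5,12.8)
s=snapshot('wrist'); save(s,'w3.png',k=1.25)
E
```

```text
t 4.05 tcp [539.1 212.5  61.7] th 12.55 tilt [0.13 0.03] j6 1.61 F [-3.7  0.3  6.5] T [-0.21  0.61 -0.05] gap 8.4
shift [ 0.0001 -0.0007  0.0022] rz -0.25
```

View pics/w3.png

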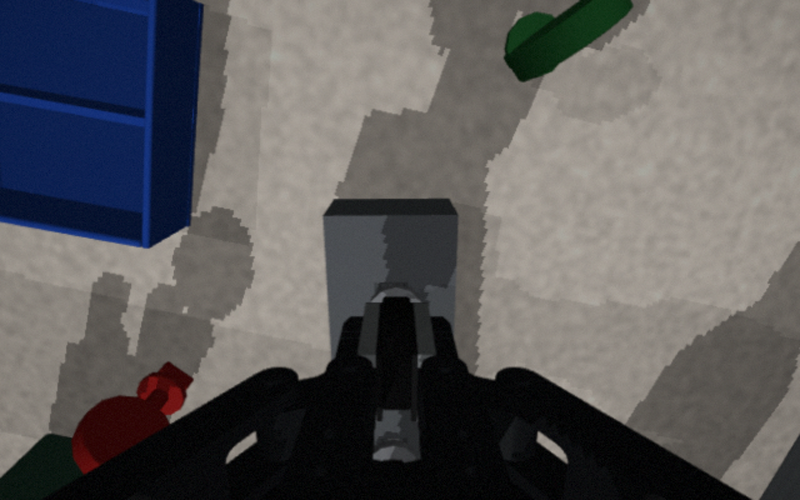

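The key is gripped (gap 8.4 mm). I'll lift it and carry it above the lock.

{"api": "carry_out", "payload": {"plan": [{"hand": 0, "x": 0, "y": 0, "z": -0.01, "rx": 0, "ry": 0, "rz": 0}, {"hand": 0, "x": 0, "y": 0, "z": -0.03, "rx": 0, "ry": 0, "rz": 0}, {"hand": 0, "x": 0, "y": 0, "z": -0.04, "rx": 0, "ry": 0, "rz": 0}, {"hand": 0, "x": 0, "y": 0, "z": -0.04, "rx": 0, "ry": 0, "rz": 0}, {"hand": 0, "x": 0, "y": 0, "z": 0, "rx": 0, "ry": 0, "rz": 0}]}}

```text
time_s: 4.6
tcp_pos: [542.6, 213.4, 188.0]
tcp_rot: [0.004, 0.626, 0.78, 0.006]
contact_force: [0.2, 0.2, 0.4]
finger_gap: 8.5
gripper_force: 42.0
```

{"api": "carry_out", "payload": {"plan": [{"hand": 0, "x": -0.02, "y": -0.0047, "z": 0, "rx": 0, "ry": 0, "rz": 0}, {"hand": 0, "x": -0.04, "y": -0.0094, "z": 0, "rx": 0, "ry": 0, "rz": 0}, {"hand": 0, "x": -0.04, "y": -0.0094, "z": 0, "rx": 0, "ry": 0, "rz": 0}, {"hand": 0, "x": -0.04, "y": -0.0094, "z": 0, "rx": 0, "ry": 0, "rz": 0}, {"hand": 0, "x": -0.04, "y": -0.0094, "z": 0, "rx": 0, "ry": 0, "rz": 0}, {"hand": 0, "x": -0.04, "y": -0.0094, "z": 0, "rx": 0, "ry": 0, "rz": 0}, {"hand": 0, "x": -0.04, "y": -0.0094, "z": 0, "rx": 0, "ry": 0, "rz": 0}, {"hand": 0, "x": -0.04, "y": -0.0094, "z": 0, "rx": 0, "ry": 0, "rz": 0}, {"hand": 0, "x": -0.04, "y": -0.0094, "z": 0, "rx": 0, "ry": 0, "rz": 0}, {"hand": 0, "x": -0.04, "y": -0.0094, "z": 0, "rx": 0, "ry": 0, "rz": 0}, {"hand": 0, "x": -0.004, "y": -0.001, "z": 0, "rx": 0, "ry": 0, "rz": 6.5}, {"hand": 0, "x": 0, "y": 0, "z": 0, "rx": 0, "ry": 0, "rz": 0}]}}

```text
time_s: 5.8
tcp_pos: [533.4, -183.8, 179.0]
tcp_rot: [-0.0, 0.67, 0.742, 0.0]
contact_force: [0.4, 0.5, -1.0]
finger_gap: 8.4
gripper_force: 42.0
```

```bash
python3 - <<'E'
from h import *
togo((534,-182),180,6)
s=snapshot('wrist'); save(s,'w4.png',k=1.25)
E
```

```text
t 5.8 tcp [ 533.4 -183.8  179. ] th 5.87 tilt [-0.  0.] j6 1.02 F [ 0.4  0.5 -1. ] T [0.05 0.01 0.02] gap 8.4
shift [ 0.0018  0.0008 -0.001 ] rz -0.13
```

View pics/w4.png

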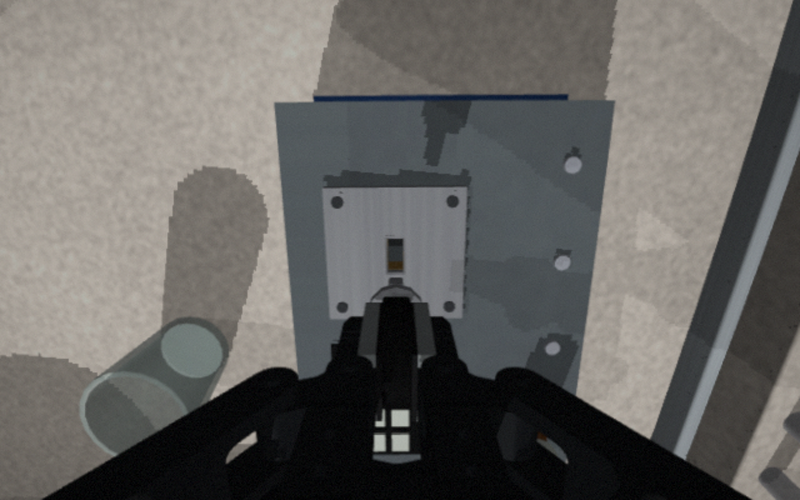

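The slot is at (395.5,255), and the held key's bit shows just below it at about (396,281), with the collar at (396,293).

```bash
python3 - <<'E'
from h import *
s=snapshot('wrist'); st=get_state()
P=lambda u,v,z: pt(s,u/1.25,v/1.25,z)
print('slot',P(395.5,238,95),P(395.5,273,95),P(395.5,255.5,95))
Q=np.array([P(323,188,95),P(467,187,95),P(463,319,95),P(331,319,95)]);print('plate',Q.mean(0),[np.linalg.norm(Q[i]-Q[i-1]).round(1) for i in range(4)])
d=Q[0]+Q[1]-Q[2]-Q[3]; print('yaw',np.degrees(np.arctan2(-d[0],d[1])))
B=np.array([P(275,102,90),P(614,100,90)]);d=B[1]-B[0];print('box yaw',np.degrees(np.arctan2(d[1],d[0])),np.linalg.norm(d))
x,y,z=st['tcp_pos']
for zz in (z-46,z-38,z-27.7,z-31.7,z-2+18): print(zz-z,proj(s,(x,y,zz))*1.25)
M=rot(st['tcp_rot'])
print('bit low end corners', [ (proj(s,np.array([x,y,z-46.2])+M@np.array([a,b,0]))*1.25).round(1) for a in (-8,8) for b in (-3,3)], 'collar far', (proj(s,np.array([x,y,z-27.7])+M@np.array([11,0,0]))*1.25).round(1))
cv2.imwrite('pics/w5.png',cv2.resize(s['pixels'][175:260,270:365,::-1],(760,600)[0:2],interpolation=cv2.INTER_CUBIC))
E
```

```text
slot [ 532.57188926 -169.77640589   95.        ] [ 534.53409133 -188.32537829   95.        ] [ 533.54064572 -178.93402753   95.        ]
plate [ 533.85864163 -179.36494948   95.        ] [np.float64(69.9), np.float64(69.3), np.float64(70.4), np.float64(69.8)]
yaw 6.894191429106317
box yaw 6.517366089706409 158.88072918526092
-46.0 [394.60082808 291.5734825 ]
-38.0 [394.53616209 299.54343185]
-27.69999999999999 [394.44435822 310.86341275]
-31.69999999999999 [394.48124183 306.31468221]
16.0 [393.89920614 378.21495537]
bit low end corners [array([387.7, 308.6]), array([401.6, 308.5]), array([387.4, 273.8]), array([401.7, 273.7])] collar far [394.4 284.3]
```

View pics/w5.png

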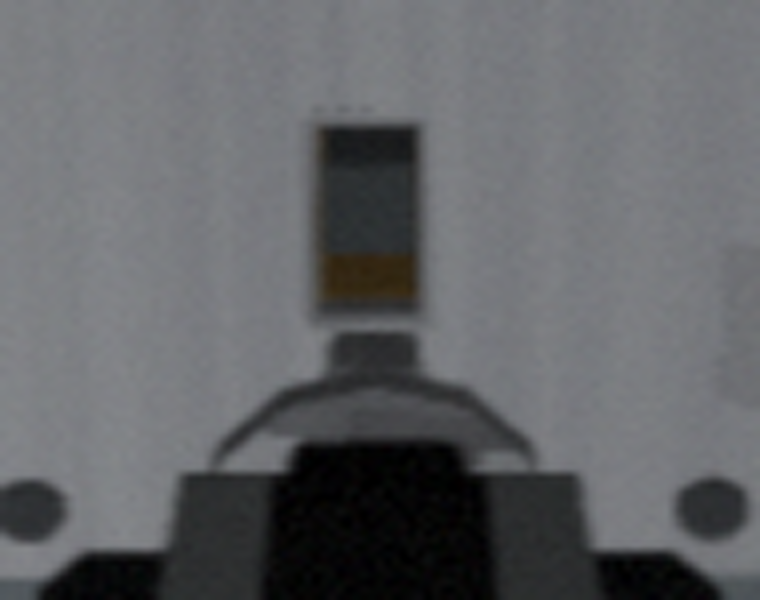

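{"api": "carry_out", "payload": {"plan": [{"hand": 0, "x": 0.003, "y": 0, "z": 0.01, "rx": 0, "ry": 0, "rz": -0.7}, {"hand": 0, "x": 0.0029, "y": 0, "z": 0.012, "rx": 0, "ry": 0, "rz": 0}, {"hand": 0, "x": 0, "y": 0, "z": 0.012, "rx": 0, "ry": 0, "rz": 0}, {"hand": 0, "x": 0, "y": 0, "z": 0, "rx": 0, "ry": 0, "rz": 0}, {"hand": 0, "x": 0, "y": 0, "z": 0, "rx": 0, "ry": 0, "rz": 0}]}}

```text
time_s: 6.4
tcp_pos: [532.3, -175.6, 144.2]
tcp_rot: [-0.001, 0.664, 0.748, -0.0]
contact_force: [-0.1, -0.6, 0.7]
finger_gap: 8.5
gripper_force: 42.0
```

```bash
python3 - <<'E'
from h import *
togo((533.4,-178),140,6.6)
s=snapshot('wrist')
cv2.imwrite('pics/w6.png',cv2.resize(s['pixels'][185:260,270:370,::-1],(800,600),interpolation=cv2.INTER_CUBIC))
E
```

```text
t 6.4 tcp [ 532.3 -175.6  144.2] th 6.78 tilt [-0.1   0.05] j6 1.01 F [-0.1 -0.6  0.7] T [ 0.05 -0.    0.04] gap 8.5
shift [-0.0025  0.0008  0.0042] rz 0.18
```

View pics/w6.png

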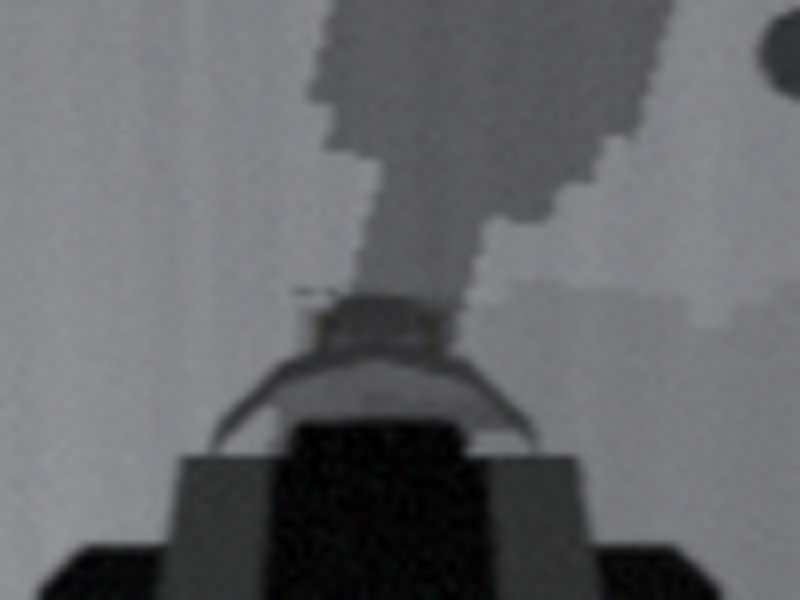

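```bash
python3 - <<'E'
from h import *
s=snapshot('wrist'); st=get_state(); M=rot(st['tcp_rot']); print(st['tcp_pos'])
f=lambda p:((proj(s,p)-[270,185])*8).round(0)
c=np.array([533.5,-179.4,95]); a=np.radians(6.7); ex=np.array([np.cos(a),np.sin(a),0]); ey=np.array([-np.sin(a),np.cos(a),0])
print('slot corners',[f(c+ex*i*4+ey*j*9) for i in(-1,1) for j in (-1,1)])
k=st['tcp_pos']+M@np.array([-1.9,.6,46.2])
print('bit low', [f(k+M@np.array([8,b,0])) for b in (-3,3)],'bit top',[f(k+M@np.array([8,b,-8])) for b in (-3,3)],'collar',f(k+M@np.array([11,0,-14.5])))
print('1mm up',f(k+M@np.array([9,0,0])))
E
```

```text
[ 533.09613407 -176.25755968  145.57228783]
slot corners [array([310., 537.]), array([308., 294.]), array([426., 538.]), array([428., 295.])]
bit low [array([331., 316.]), array([422., 316.])] bit top [array([329., 364.]), array([424., 364.])] collar [377. 361.]
1mm up [377. 302.]
```

{"api": "carry_out", "payload": {"plan": [{"hand": 0, "x": -0.0024, "y": 0.0002, "z": 0, "rx": 0, "ry": 0, "rz": 0}, {"hand": 0, "x": 0, "y": 0, "z": 0, "rx": 0, "ry": 0, "rz": 0}, {"hand": 0, "x": 0, "y": 0, "z": 0.002, "rx": 0, "ry": 0, "rz": 0}, {"hand": 0, "x": 0, "y": 0, "z": 0.002, "rx": 0, "ry": 0, "rz": 0}, {"hand": 0, "x": 0, "y": 0, "z": 0.001, "rx": 0, "ry": 0, "rz": 0}, {"hand": 0, "x": 0, "y": 0, "z": 0.001, "rx": 0, "ry": 0, "rz": 0}, {"hand": 0, "x": 0, "y": 0, "z": 0.001, "rx": 0, "ry": 0, "rz": 0}, {"hand": 0, "x": 0, "y": 0, "z": 0, "rx": 0, "ry": 0, "rz": 0}, {"hand": 0, "x": 0, "y": 0, "z": 0, "rx": 0, "ry": 0, "rz": 0}]}}

```text
time_s: 7.4
tcp_pos: [533.4, -178.8, 138.2]
tcp_rot: [0.0, 0.664, 0.747, -0.0]
contact_force: [1.1, -1.0, -1.0]
finger_gap: 8.2
gripper_force: 41.9
```

```bash
python3 - <<'E'
from h import *
togo((533.4,-178),126.7,6.7)
s=snapshot('wrist')
cv2.imwrite('pics/w7.png',cv2.resize(s['pixels'][185:260,270:370,::-1],(800,600),interpolation=cv2.INTER_CUBIC))
E
```

```text
t 7.4 tcp [ 533.4 -178.8  138.2] th 6.73 tilt [-0.01 -0.02] j6 1.01 F [ 1.1 -1.  -1. ] T [-0.23 -0.06 -0.  ] gap 8.2
shift [0.0008 0.0001 0.0115] rz 0.03
```

There is no vertical force with the bit already below the plate face, so it has entered. I'll continue gently.

{"api": "carry_out", "payload": {"plan": [{"hand": 0, "x": 0, "y": 0, "z": 0.002, "rx": 0, "ry": 0, "rz": 0}, {"hand": 0, "x": 0, "y": 0, "z": 0.002, "rx": 0, "ry": 0, "rz": 0}, {"hand": 0, "x": 0, "y": 0, "z": 0.002, "rx": 0, "ry": 0, "rz": 0}, {"hand": 0, "x": 0, "y": 0, "z": 0.002, "rx": 0, "ry": 0, "rz": 0}, {"hand": 0, "x": 0, "y": 0, "z": 0, "rx": 0, "ry": 0, "rz": 0}, {"hand": 0, "x": 0, "y": 0, "z": 0, "rx": 0, "ry": 0, "rz": 0}]}}

```text
time_s: 8.05
tcp_pos: [533.1, -178.8, 129.8]
tcp_rot: [-0.0, 0.664, 0.747, -0.0]
contact_force: [0.0, -1.3, -2.2]
finger_gap: 8.3
gripper_force: 41.8
```

```bash
python3 - <<'E'
from h import *
togo((533.4,-178),126.7,6.7)
E
```

```text
t 8.05 tcp [ 533.1 -178.8  129.8] th 6.73 tilt [-0.05 -0.01] j6 1.01 F [ 0.  -1.3 -2.2] T [-0.52  0.21 -0.  ] gap 8.3
shift [0.0008 0.0004 0.0031] rz 0.03
```

{"api": "carry_out", "payload": {"plan": [{"hand": 0, "x": -0.0005, "y": 0, "z": 0, "rx": 0, "ry": 0, "rz": 0}, {"hand": 0, "x": 0, "y": 0, "z": 0.0015, "rx": 0, "ry": 0, "rz": 0}, {"hand": 0, "x": 0, "y": 0, "z": 0.0015, "rx": 0, "ry": 0, "rz": 0}, {"hand": 0, "x": 0, "y": 0, "z": 0.001, "rx": 0, "ry": 0, "rz": 0}, {"hand": 0, "x": 0, "y": 0, "z": 0.001, "rx": 0, "ry": 0, "rz": 0}, {"hand": 0, "x": 0, "y": 0, "z": 0, "rx": 0, "ry": 0, "rz": 0}, {"hand": 0, "x": 0, "y": 0, "z": 0, "rx": 0, "ry": 0, "rz": 0}]}}

```text
time_s: 8.75
tcp_pos: [533.2, -178.9, 126.6]
tcp_rot: [0.0, 0.664, 0.747, 0.0]
contact_force: [-4.1, 0.1, 5.8]
finger_gap: 8.5
gripper_force: 42.7
```

```bash
python3 - <<'E'
from h import *
togo((533.4,-178),126.7,6.7)
E
```

```text
t 8.75 tcp [ 533.2 -178.9  126.6] th 6.75 tilt [0. 0.] j6 1.01 F [-4.1  0.1  5.8] T [ 0.13  1.01 -0.03] gap 8.5
shift [ 0.0009  0.0003 -0.0001] rz 0.05
```

Home, with the collar on the plate (Fz 5.8 N, z 126.6). I'll relax 1 mm, then turn clockwise and check the forces partway.

{"api": "carry_out", "payload": {"plan": [{"hand": 0, "x": 0, "y": 0, "z": -0.001, "rx": 0, "ry": 0, "rz": 0}, {"hand": 0, "x": 0, "y": 0.0001, "z": 0, "rx": 0, "ry": 0, "rz": 5}, {"hand": 0, "x": 0, "y": 0.0001, "z": 0, "rx": 0, "ry": 0, "rz": 5}, {"hand": 0, "x": 0, "y": 0.0001, "z": 0, "rx": 0, "ry": 0, "rz": 5}, {"hand": 0, "x": 0, "y": 0.0001, "z": 0, "rx": 0, "ry": 0, "rz": 5}, {"hand": 0, "x": 0, "y": 0.0001, "z": 0, "rx": 0, "ry": 0, "rz": 5}, {"hand": 0, "x": 0, "y": 0.0001, "z": 0, "rx": 0, "ry": 0, "rz": 5}, {"hand": 0, "x": 0, "y": 0, "z": 0, "rx": 0, "ry": 0, "rz": 0}]}}

```text
time_s: 9.55
tcp_pos: [533.4, -179.3, 126.6]
tcp_rot: [-0.0, 0.835, 0.55, -0.001]
contact_force: [-5.5, -1.4, 3.9]
finger_gap: 8.8
gripper_force: 42.6
```

```bash
python3 - <<'E'
from h import *
togo((533.4,-178),126.7,-75)
E
```

```text
t 9.55 tcp [ 533.4 -179.3  126.6] th -23.26 tilt [-0.08 -0.03] j6 1.53 F [-5.5 -1.4  3.9] T [-0.11  1.29 -0.02] gap 8.8
shift [ 0.0012 -0.0005 -0.0001] rz 51.74
```

{"api": "carry_out", "payload": {"plan": [{"hand": 0, "x": -0.0004, "y": -0.0009, "z": -0.0005, "rx": 0, "ry": 0, "rz": 0}, {"hand": 0, "x": 0, "y": 0.0001, "z": 0, "rx": 0, "ry": 0, "rz": 5}, {"hand": 0, "x": 0, "y": 0.0001, "z": 0, "rx": 0, "ry": 0, "rz": 5}, {"hand": 0, "x": 0, "y": 0.0001, "z": 0, "rx": 0, "ry": 0, "rz": 5}, {"hand": 0, "x": 0, "y": 0.0001, "z": 0, "rx": 0, "ry": 0, "rz": 5}, {"hand": 0, "x": 0, "y": 0.0001, "z": 0, "rx": 0, "ry": 0, "rz": 5}, {"hand": 0, "x": 0, "y": 0.0001, "z": 0, "rx": 0, "ry": 0, "rz": 5}, {"hand": 0, "x": 0, "y": 0.0001, "z": 0, "rx": 0, "ry": 0, "rz": 5}, {"hand": 0, "x": 0, "y": 0.0001, "z": 0, "rx": 0, "ry": 0, "rz": 5}, {"hand": 0, "x": 0, "y": 0, "z": 0, "rx": 0, "ry": 0, "rz": 0}]}}

```text
time_s: 10.55
tcp_pos: [533.7, -180.0, 126.6]
tcp_rot: [0.0, 0.973, 0.232, -0.0]
contact_force: [-3.7, -1.3, 1.3]
finger_gap: 8.6
gripper_force: 42.3
```

```bash
python3 - <<'E'
from h import *
togo((533.4,-178),126.7,-75)
E
```

```text
t 10.55 tcp [ 533.7 -180.   126.6] th -63.18 tilt [-0.   -0.03] j6 2.23 F [-3.7 -1.3  1.3] T [-0.36  0.78  0.08] gap 8.6
shift [ 0.0007 -0.0019 -0.0001] rz 11.82
```

{"api": "carry_out", "payload": {"plan": [{"hand": 0, "x": 0, "y": -0.0005, "z": 0, "rx": 0, "ry": 0, "rz": 3}, {"hand": 0, "x": 0, "y": 0, "z": 0, "rx": 0, "ry": 0, "rz": 3}, {"hand": 0, "x": 0, "y": 0, "z": 0, "rx": 0, "ry": 0, "rz": 3}, {"hand": 0, "x": 0, "y": 0, "z": 0, "rx": 0, "ry": 0, "rz": 1}, {"hand": 0, "x": 0, "y": 0, "z": 0, "rx": 0, "ry": 0, "rz": 0}, {"hand": 0, "x": 0, "y": 0, "z": 0, "rx": 0, "ry": 0, "rz": 0}]}}

```text
time_s: 11.15
tcp_pos: [533.6, -180.0, 126.7]
tcp_rot: [0.001, 0.989, 0.146, 0.0]
contact_force: [-2.4, -3.5, 0.1]
finger_gap: 8.3
gripper_force: 42.1
```

```bash
python3 - <<'E'
from h import *
togo((533.4,-178),126.7,-75)
E
```

```text
t 11.15 tcp [ 533.6 -180.   126.7] th -73.19 tilt [ 0.01 -0.08] j6 2.4 F [-2.4 -3.5  0.1] T [-1.02  0.52  0.14] gap 8.3
shift [ 0.0004 -0.002  -0.    ] rz 1.81
```

{"api": "carry_out", "payload": {"plan": [{"hand": 0, "x": -0.0003, "y": 0.0005, "z": 0, "rx": 0, "ry": 0, "rz": 1.5}, {"hand": 0, "x": 0, "y": 0, "z": 0, "rx": 0, "ry": 0, "rz": 1.5}, {"hand": 0, "x": 0, "y": 0, "z": 0, "rx": 0, "ry": 0, "rz": 0}, {"hand": 0, "x": 0, "y": 0, "z": 0, "rx": 0, "ry": 0, "rz": 0}, {"hand": 0, "x": 0, "y": 0, "z": 0, "rx": 0, "ry": 0, "rz": 0}]}}

```text
time_s: 11.65
tcp_pos: [533.5, -180.1, 126.7]
tcp_rot: [0.0, 0.993, 0.12, 0.0]
contact_force: [-1.2, -4.5, -1.9]
finger_gap: 8.3
gripper_force: 41.7
```

```bash
python3 - <<'E'
from h import *
togo((533.4,-178),126.7,-75)
E
```

```text
t 11.65 tcp [ 533.5 -180.1  126.7] th -76.26 tilt [ 0.03 -0.03] j6 2.46 F [-1.2 -4.5 -1.9] T [-1.09  0.18  0.06] gap 8.3
shift [ 0.0004 -0.0021  0.    ] rz -1.26
```

{"api": "carry_out", "payload": {"plan": [{"hand": 0, "x": 0, "y": 0.0006, "z": 0, "rx": 0, "ry": 0, "rz": 1.5}, {"hand": 0, "x": 0, "y": 0, "z": 0, "rx": 0, "ry": 0, "rz": 1.5}, {"hand": 0, "x": 0, "y": 0, "z": 0, "rx": 0, "ry": 0, "rz": 0}]}}

```text
time_s: 11.95
tcp_pos: [533.5, -180.3, 126.7]
tcp_rot: [-0.0, 0.996, 0.093, 0.0]
contact_force: [-0.8, -3.6, -2.0]
finger_gap: 8.4
gripper_force: 41.8
```

```bash
python3 - <<'E'
from h import *
togo((533.4,-178),126.7,-75)
E
```

```text
t 11.95 tcp [ 533.5 -180.3  126.7] th -79.3 tilt [0.01 0.02] j6 2.51 F [-0.8 -3.6 -2. ] T [-0.84  0.21  0.08] gap 8.4
shift [ 0.0003 -0.0023  0.    ] rz -4.3
```

{"api": "carry_out", "payload": {"plan": [{"hand": 0, "x": 0, "y": 0, "z": 0, "rx": 0, "ry": 0, "rz": 0}, {"hand": 0, "x": 0, "y": 0, "z": 0, "rx": 0, "ry": 0, "rz": 0}]}}

```text
time_s: 12.15
tcp_pos: [533.5, -180.3, 126.7]
tcp_rot: [-0.0, 0.996, 0.094, 0.0]
contact_force: [-0.8, -3.4, -1.6]
finger_gap: 8.5
gripper_force: 41.8
```

```bash
python3 - <<'E'
from h import *
togo((533.4,-178),126.7,-75)
E
```

```text
t 12.15 tcp [ 533.5 -180.3  126.7] th -79.25 tilt [0.01 0.02] j6 2.51 F [-0.8 -3.4 -1.6] T [-0.76  0.08  0.01] gap 8.5
shift [ 0.0003 -0.0023  0.    ] rz -4.25
```

```bash
cat >> h.py <<'E'
def avg(n=8):
    A=[]
    for i in range(n):
        snapshot('wrist'); s=get_state(); A.append([*s['contact_force'],*s['torque'],s['joint_torque'][5],s['finger_gap'],*s['tcp_pos']])
    A=np.array(A); print('avg F,T,jt6,gap,tcp',A.mean(0).round(3),'sd',A.std(0).round(3)[:7])
E
python3 - <<'E'
from h import *
avg(); togo((533.4,-178),126.7,-75)
E
```

```text
avg F,T,jt6,gap,tcp [-2.04000e-01 -2.68600e+00 -2.08600e+00 -7.09000e-01  3.50000e-02
  1.03000e-01  1.06000e-01  8.47500e+00  5.33498e+02 -1.80299e+02
  1.26742e+02] sd [0.572 0.473 0.846 0.035 0.029 0.031 0.   ]
t 12.55 tcp [ 533.5 -180.3  126.7] th -79.25 tilt [0.01 0.02] j6 2.51 F [ 0.4 -3.1 -2.5] T [-0.64  0.02  0.17] gap 8.8
shift [ 0.0003 -0.0023  0.0001] rz -4.25
```

{"api": "carry_out", "payload": {"plan": [{"hand": 0, "x": 0, "y": 0.0004, "z": 0, "rx": 0, "ry": 0, "rz": 1}, {"hand": 0, "x": 0, "y": 0, "z": 0, "rx": 0, "ry": 0, "rz": 1}, {"hand": 0, "x": 0, "y": 0, "z": 0, "rx": 0, "ry": 0, "rz": 0}, {"hand": 0, "x": 0, "y": 0, "z": 0, "rx": 0, "ry": 0, "rz": 0}]}}

```text
time_s: 12.95
tcp_pos: [533.5, -180.4, 126.7]
tcp_rot: [-0.0, 0.997, 0.076, -0.0]
contact_force: [0.4, -0.9, -2.3]
finger_gap: 8.9
gripper_force: 41.9
```

```bash
python3 - <<'E'
from h import *
avg(4); togo((533.4,-178),126.7,-75)
E
```

```text
avg F,T,jt6,gap,tcp [ 1.30000e-02 -3.98000e-01 -2.20500e+00 -1.69000e-01  1.10000e-02
  2.07000e-01  2.13000e-01  8.38300e+00  5.33486e+02 -1.80441e+02
  1.26726e+02] sd [0.235 0.81  0.225 0.036 0.014 0.034 0.   ]
t 13.15 tcp [ 533.5 -180.5  126.7] th -81.25 tilt [-0.01  0.05] j6 2.54 F [ 0.3  0.5 -2.2] T [-0.11  0.02  0.19] gap 8.5
shift [ 0.0003 -0.0024  0.    ] rz -6.25
```

The torque doubled in 2° (0.106 to 0.213 N m), so the barrel is at its stop, and it has been held there. Now I'll turn back.

{"api": "carry_out", "payload": {"plan": [{"hand": 0, "x": 0, "y": 0, "z": 0, "rx": 0, "ry": 0, "rz": 0}, {"hand": 0, "x": 0, "y": 0, "z": 0.0003, "rx": 0, "ry": 0, "rz": -5}, {"hand": 0, "x": 0, "y": -0.0001, "z": 0, "rx": 0, "ry": 0, "rz": -5}, {"hand": 0, "x": 0, "y": -0.0001, "z": 0, "rx": 0, "ry": 0, "rz": -5}, {"hand": 0, "x": 0, "y": -0.0001, "z": 0, "rx": 0, "ry": 0, "rz": -5}, {"hand": 0, "x": 0, "y": -0.0001, "z": 0, "rx": 0, "ry": 0, "rz": -5}, {"hand": 0, "x": 0, "y": -0.0001, "z": 0, "rx": 0, "ry": 0, "rz": -5}, {"hand": 0, "x": 0, "y": -0.0001, "z": 0, "rx": 0, "ry": 0, "rz": -5}, {"hand": 0, "x": 0, "y": -0.0001, "z": 0, "rx": 0, "ry": 0, "rz": -5}, {"hand": 0, "x": 0, "y": -0.0001, "z": 0, "rx": 0, "ry": 0, "rz": -5}, {"hand": 0, "x": 0, "y": 0, "z": 0, "rx": 0, "ry": 0, "rz": 0}]}}

```text
time_s: 14.25
tcp_pos: [533.3, -179.9, 126.9]
tcp_rot: [-0.0, 0.892, 0.452, 0.0]
contact_force: [0.1, 0.0, -0.1]
finger_gap: 8.5
gripper_force: 41.9
```

```bash
python3 - <<'E'
from h import *
avg(2); togo((533.2,-178.9),126.7,12.5)
E
```

```text
avg F,T,jt6,gap,tcp [-1.85000e-01 -2.94000e-01 -1.67000e-01  2.80000e-02  2.00000e-02
  3.40000e-02 -5.10000e-02  8.52400e+00  5.33325e+02 -1.79948e+02
  1.26884e+02] sd [0.471 0.002 0.369 0.011 0.05  0.032 0.038]
t 14.35 tcp [ 533.3 -180.   126.9] th -36.38 tilt [0.04 0.02] j6 1.76 F [-0.7 -0.3  0.2] T [ 0.02 -0.03  0.07] gap 8.5
shift [ 0.0008 -0.0007  0.0002] rz -48.88
```

{"api": "carry_out", "payload": {"plan": [{"hand": 0, "x": 0, "y": -0.0001, "z": 0, "rx": 0, "ry": 0, "rz": -5}, {"hand": 0, "x": 0, "y": -0.0001, "z": 0, "rx": 0, "ry": 0, "rz": -5}, {"hand": 0, "x": 0, "y": -0.0001, "z": 0, "rx": 0, "ry": 0, "rz": -5}, {"hand": 0, "x": 0, "y": -0.0001, "z": 0, "rx": 0, "ry": 0, "rz": -5}, {"hand": 0, "x": 0, "y": -0.0001, "z": 0, "rx": 0, "ry": 0, "rz": -5}, {"hand": 0, "x": 0, "y": -0.0001, "z": 0, "rx": 0, "ry": 0, "rz": -5}, {"hand": 0, "x": 0, "y": -0.0001, "z": 0, "rx": 0, "ry": 0, "rz": -5}, {"hand": 0, "x": 0.0002, "y": 0, "z": 0, "rx": 0, "ry": 0, "rz": -5}, {"hand": 0, "x": 0.0002, "y": 0, "z": 0, "rx": 0, "ry": 0, "rz": -5}, {"hand": 0, "x": 0, "y": 0, "z": 0, "rx": 0, "ry": 0, "rz": -3}, {"hand": 0, "x": 0, "y": 0, "z": 0, "rx": 0, "ry": 0, "rz": 0}]}}

```text
time_s: 15.45
tcp_pos: [532.5, -179.6, 126.7]
tcp_rot: [0.0, 0.632, 0.775, 0.0]
contact_force: [0.1, -0.1, -0.4]
finger_gap: 8.4
gripper_force: 42.0
```

```bash
python3 - <<'E'
from h import *
avg(3); togo((533.2,-178.9),126.7,12.5)
E
```

```text
avg F,T,jt6,gap,tcp [-2.03000e-01 -2.80000e-02 -6.53000e-01 -1.20000e-01  3.10000e-02
  1.60000e-02 -3.20000e-02  8.34200e+00  5.32552e+02 -1.79587e+02
  1.26697e+02] sd [0.267 0.595 0.346 0.039 0.018 0.018 0.024]
t 15.6 tcp [ 532.5 -179.6  126.7] th 11.64 tilt [ 0.01 -0.01] j6 0.92 F [ 0.2  0.6 -0.5] T [-0.17  0.01 -0.01] gap 8.3
shift [ 0.0005  0.0008 -0.    ] rz -0.86
```

{"api": "carry_out", "payload": {"plan": [{"hand": 0, "x": 0, "y": 0, "z": 0, "rx": 0, "ry": 0, "rz": -2}, {"hand": 0, "x": 0, "y": 0, "z": 0, "rx": 0, "ry": 0, "rz": -2}, {"hand": 0, "x": 0, "y": 0, "z": 0, "rx": 0, "ry": 0, "rz": 0}]}}

```text
time_s: 15.9
tcp_pos: [532.5, -179.6, 126.7]
tcp_rot: [0.0, 0.604, 0.797, -0.0]
contact_force: [0.0, -1.1, 0.0]
finger_gap: 8.3
gripper_force: 42.0
```

```bash
python3 - <<'E'
from h import *
avg(3); togo((533.2,-178.9),126.7,12.5)
E
```

```text
avg F,T,jt6,gap,tcp [-2.88000e-01 -6.23000e-01  2.21000e-01 -9.30000e-02  9.70000e-02
 -2.60000e-02 -4.80000e-02  8.37100e+00  5.32501e+02 -1.79598e+02
  1.26687e+02] sd [0.563 0.535 0.059 0.025 0.041 0.03  0.015]
t 16.05 tcp [ 532.5 -179.6  126.7] th 15.67 tilt [ 0.01 -0.01] j6 0.85 F [-0.9 -1.4  0.2] T [-0.1   0.15 -0.04] gap 8.3
shift [ 0.0005  0.0009 -0.    ] rz 3.17
```

{"api": "carry_out", "payload": {"plan": [{"hand": 0, "x": 0.0003, "y": 0.0006, "z": 0, "rx": 0, "ry": 0, "rz": 4.5}, {"hand": 0, "x": 0, "y": 0, "z": 0, "rx": 0, "ry": 0, "rz": 4.5}, {"hand": 0, "x": 0, "y": 0, "z": -0.001, "rx": 0, "ry": 0, "rz": 0}, {"hand": 0, "x": 0, "y": 0, "z": -0.001, "rx": 0, "ry": 0, "rz": 0}, {"hand": 0, "x": 0, "y": 0, "z": -0.001, "rx": 0, "ry": 0, "rz": 0}, {"hand": 0, "x": 0, "y": 0, "z": -0.001, "rx": 0, "ry": 0, "rz": 0}, {"hand": 0, "x": 0, "y": 0, "z": 0, "rx": 0, "ry": 0, "rz": 0}]}}

```text
time_s: 16.75
tcp_pos: [533.0, -179.0, 130.7]
tcp_rot: [0.0, 0.664, 0.748, 0.0]
contact_force: [-0.1, -0.6, -1.3]
finger_gap: 8.1
gripper_force: 42.0
```

```bash
python3 - <<'E'
from h import *
avg(2); togo((533.2,-178.9),126.7,6.7)
E
```

```text
avg F,T,jt6,gap,tcp [-6.16000e-01  2.00000e-03 -5.94000e-01 -3.00000e-03 -1.70000e-02
  1.30000e-02 -2.00000e-03  8.61400e+00  5.32994e+02 -1.79039e+02
  1.30590e+02] sd [0.331 0.509 0.258 0.014 0.039 0.    0.   ]
t 16.85 tcp [ 533.  -179.   130.6] th 6.75 tilt [0.01 0.  ] j6 1.01 F [-0.9  0.5 -0.9] T [ 0.01 -0.06  0.01] gap 8.5
shift [0.0001 0.0002 0.0039] rz 0.05
```

It rises freely, so I'll draw it out and return to the holder.

{"api": "carry_out", "payload": {"plan": [{"hand": 0, "x": 0, "y": 0, "z": -0.003, "rx": 0, "ry": 0, "rz": 0}, {"hand": 0, "x": 0, "y": 0, "z": -0.003, "rx": 0, "ry": 0, "rz": 0}, {"hand": 0, "x": 0, "y": 0, "z": -0.005, "rx": 0, "ry": 0, "rz": 0}, {"hand": 0, "x": 0, "y": 0, "z": -0.008, "rx": 0, "ry": 0, "rz": 0}, {"hand": 0, "x": 0, "y": 0, "z": -0.015, "rx": 0, "ry": 0, "rz": 0}, {"hand": 0, "x": 0, "y": 0, "z": -0.02, "rx": 0, "ry": 0, "rz": 0}, {"hand": 0, "x": 0, "y": 0, "z": 0, "rx": 0, "ry": 0, "rz": -5.8}, {"hand": 0, "x": 0, "y": 0, "z": 0, "rx": 0, "ry": 0, "rz": 0}]}}

```text
time_s: 17.65
tcp_pos: [534.0, -179.5, 187.0]
tcp_rot: [0.002, 0.626, 0.78, 0.0]
contact_force: [1.2, 0.3, -0.7]
finger_gap: 8.3
gripper_force: 42.0
```

```bash
python3 - <<'E'
from h import *
togo((538.6,212.5),185,12.55)
E
```

```text
t 17.65 tcp [ 534.  -179.5  187. ] th 12.54 tilt [ 0.2  -0.09] j6 0.91 F [ 1.2  0.3 -0.7] T [-0.03  0.02 -0.02] gap 8.3
shift [0.3817 0.0896 0.0014] rz -0.01
```

{"api": "carry_out", "payload": {"plan": [{"hand": 0, "x": 0.02, "y": 0.0047, "z": 0, "rx": 0, "ry": 0, "rz": 0}, {"hand": 0, "x": 0.04, "y": 0.0094, "z": 0, "rx": 0, "ry": 0, "rz": 0}, {"hand": 0, "x": 0.04, "y": 0.0094, "z": 0, "rx": 0, "ry": 0, "rz": 0}, {"hand": 0, "x": 0.04, "y": 0.0094, "z": 0, "rx": 0, "ry": 0, "rz": 0}, {"hand": 0, "x": 0.04, "y": 0.0094, "z": 0, "rx": 0, "ry": 0, "rz": 0}, {"hand": 0, "x": 0.04, "y": 0.0094, "z": 0, "rx": 0, "ry": 0, "rz": 0}, {"hand": 0, "x": 0.04, "y": 0.0094, "z": 0, "rx": 0, "ry": 0, "rz": 0}, {"hand": 0, "x": 0.04, "y": 0.0094, "z": 0, "rx": 0, "ry": 0, "rz": 0}, {"hand": 0, "x": 0.04, "y": 0.0094, "z": 0, "rx": 0, "ry": 0, "rz": 0}, {"hand": 0, "x": 0.04, "y": 0.0094, "z": 0, "rx": 0, "ry": 0, "rz": 0}, {"hand": 0, "x": 0, "y": 0, "z": 0, "rx": 0, "ry": 0, "rz": 0}, {"hand": 0, "x": 0, "y": 0, "z": 0, "rx": 0, "ry": 0, "rz": 0}]}}

```text
time_s: 18.85
tcp_pos: [537.2, 212.0, 184.4]
tcp_rot: [0.0, 0.625, 0.78, -0.001]
contact_force: [0.4, -0.4, -0.6]
finger_gap: 8.6
gripper_force: 42.0
```

```bash
python3 - <<'E'
from h import *
avg(3);togo((538.9,212.5),90,12.55)
E
```

```text
avg F,T,jt6,gap,tcp [ 2.97000e-01  1.06000e-01 -1.09500e+00 -1.70000e-02  1.50000e-02
  1.00000e-02  6.00000e-03  8.45800e+00  5.37557e+02  2.10548e+02
  1.84473e+02] sd [0.588 0.581 0.55  0.012 0.012 0.036 0.002]
t 19.0 tcp [537.7 210.1 184.5] th 12.42 tilt [-0.02 -0.03] j6 1.61 F [ 0.6  0.1 -0.6] T [-0.02  0.03 -0.02] gap 8.7
shift [0.0021 0.0017 0.0945] rz -0.13
```

{"api": "carry_out", "payload": {"plan": [{"hand": 0, "x": 0.0021, "y": 0.0015, "z": 0.03, "rx": 0, "ry": 0, "rz": 0}, {"hand": 0, "x": 0, "y": 0, "z": 0.04, "rx": 0, "ry": 0, "rz": 0}, {"hand": 0, "x": 0, "y": 0, "z": 0.02, "rx": 0, "ry": 0, "rz": 0}, {"hand": 0, "x": 0, "y": 0, "z": 0.01, "rx": 0, "ry": 0, "rz": 0}, {"hand": 0, "x": 0, "y": 0, "z": 0, "rx": 0, "ry": 0, "rz": 0}, {"hand": 0, "x": 0, "y": 0, "z": 0, "rx": 0, "ry": 0, "rz": 0}, {"hand": 0, "x": 0, "y": 0, "z": 0, "rx": 0, "ry": 0, "rz": 0}]}}

```text
time_s: 19.7
tcp_pos: [540.2, 213.7, 86.8]
tcp_rot: [0.001, 0.626, 0.78, 0.002]
contact_force: [0.5, -0.6, 0.3]
finger_gap: 8.3
gripper_force: 42.0
```

```bash
python3 - <<'E'
from h import *
avg(3);togo((538.9,212.5),62,12.55)
E
```

```text
avg F,T,jt6,gap,tcp [ 1.95000e-01 -2.74000e-01 -5.86000e-01  2.00000e-02  1.30000e-02
  2.00000e-03  0.00000e+00  8.32900e+00  5.39946e+02  2.13872e+02
  8.64820e+01] sd [0.268 0.306 0.218 0.04  0.013 0.016 0.   ]
t 19.85 tcp [539.7 213.9  86.2] th 12.54 tilt [0.16 0.04] j6 1.61 F [-0.1  0.1 -0.9] T [-0.03  0.03 -0.01] gap 8.1
shift [-0.0012 -0.0012  0.0242] rz -0.01
```

{"api": "carry_out", "payload": {"plan": [{"hand": 0, "x": 0, "y": 0, "z": 0.006, "rx": 0, "ry": 0, "rz": 0}, {"hand": 0, "x": 0, "y": 0, "z": 0, "rx": 0, "ry": 0, "rz": 0}, {"hand": 0, "x": 0, "y": 0, "z": 0, "rx": 0, "ry": 0, "rz": 0}, {"hand": 0, "x": 0, "y": 0, "z": 0, "rx": 0, "ry": 0, "rz": 0}, {"hand": 0, "x": 0, "y": 0, "z": 0, "rx": 0, "ry": 0, "rz": 0}, {"hand": 0, "x": 0, "y": 0, "z": 0, "rx": 0, "ry": 0, "rz": 0}]}}

```text
time_s: 20.45
tcp_pos: [538.7, 213.7, 78.6]
tcp_rot: [0.0, 0.626, 0.78, 0.0]
contact_force: [-0.0, 0.6, -1.3]
finger_gap: 8.8
gripper_force: 42.0
```

```bash
python3 - <<'E'
from h import *
avg(3);togo((538.9,212.5),62,12.55)
E
```

```text
avg F,T,jt6,gap,tcp [ 2.97000e-01  3.74000e-01 -3.45000e-01 -6.00000e-03  5.00000e-03
  1.70000e-02 -0.00000e+00  8.52500e+00  5.38688e+02  2.13655e+02
  7.85820e+01] sd [0.424 0.369 0.188 0.037 0.017 0.024 0.   ]
t 20.6 tcp [538.7 213.6  78.6] th 12.54 tilt [0.01 0.  ] j6 1.61 F [-0.3  0.3 -0.5] T [-0.02 -0.01  0.03] gap 8.5
shift [-0.0012 -0.      0.0166] rz -0.01
```

Steady now. I'll shift −1.2 mm along tool x and descend gently.

{"api": "carry_out", "payload": {"plan": [{"hand": 0, "x": -0.0012, "y": 0, "z": 0, "rx": 0, "ry": 0, "rz": 0}, {"hand": 0, "x": 0, "y": 0, "z": 0.002, "rx": 0, "ry": 0, "rz": 0}, {"hand": 0, "x": 0, "y": 0, "z": 0.002, "rx": 0, "ry": 0, "rz": 0}, {"hand": 0, "x": 0, "y": 0, "z": 0.002, "rx": 0, "ry": 0, "rz": 0}, {"hand": 0, "x": 0, "y": 0, "z": 0.002, "rx": 0, "ry": 0, "rz": 0}, {"hand": 0, "x": 0, "y": 0, "z": 0, "rx": 0, "ry": 0, "rz": 0}, {"hand": 0, "x": 0, "y": 0, "z": 0, "rx": 0, "ry": 0, "rz": 0}]}}

```text
time_s: 21.3
tcp_pos: [538.8, 212.4, 70.4]
tcp_rot: [-0.0, 0.626, 0.78, -0.0]
contact_force: [-0.3, -0.6, -1.2]
finger_gap: 8.1
gripper_force: 42.0
```

```bash
python3 - <<'E'
from h import *
avg(2);togo((538.9,212.5),62,12.55)
E
```

```text
avg F,T,jt6,gap,tcp [ 3.00000e-03  4.96000e-01 -6.61000e-01 -0.00000e+00 -4.50000e-02
  2.40000e-02 -0.00000e+00  8.50900e+00  5.38932e+02  2.12488e+02
  7.05430e+01] sd [0.288 0.037 0.968 0.005 0.013 0.014 0.   ]
t 21.4 tcp [539.  212.5  70.6] th 12.54 tilt [0.01 0.  ] j6 1.61 F [-0.3  0.5  0.3] T [ 0.01 -0.06  0.01] gap 8.5
shift [ 0.     -0.0001  0.0086] rz -0.01
```

{"api": "carry_out", "payload": {"plan": [{"hand": 0, "x": 0, "y": 0, "z": 0.003, "rx": 0, "ry": 0, "rz": 0}, {"hand": 0, "x": 0, "y": 0, "z": 0.003, "rx": 0, "ry": 0, "rz": 0}, {"hand": 0, "x": 0, "y": 0, "z": 0.002, "rx": 0, "ry": 0, "rz": 0}, {"hand": 0, "x": 0, "y": 0, "z": 0.001, "rx": 0, "ry": 0, "rz": 0}, {"hand": 0, "x": 0, "y": 0, "z": 0, "rx": 0, "ry": 0, "rz": 0}, {"hand": 0, "x": 0, "y": 0, "z": 0, "rx": 0, "ry": 0, "rz": 0}]}}

```text
time_s: 22.0
tcp_pos: [538.9, 212.5, 61.7]
tcp_rot: [0.0, 0.626, 0.78, 0.0]
contact_force: [-1.7, -0.3, 1.8]
finger_gap: 8.2
gripper_force: 42.3
```

```bash
python3 - <<'E'
from h import *
avg(2);togo((538.9,212.5),62,12.55)
E
```

```text
avg F,T,jt6,gap,tcp [-6.40000e-01 -2.37000e-01  2.23800e+00 -9.50000e-02  2.59000e-01
  6.00000e-03 -1.00000e-03  8.45700e+00  5.38889e+02  2.12447e+02
  6.17200e+01] sd [0.108 0.274 0.094 0.012 0.017 0.01  0.   ]
t 22.1 tcp [538.9 212.4  61.7] th 12.54 tilt [ 0. -0.] j6 1.61 F [-0.5 -0.5  2.1] T [-0.08  0.28 -0.  ] gap 8.3
shift [ 0.0001  0.     -0.0003] rz -0.01
```

The collar rests on the holder (z 61.7 as at pick-up, Fz about 2 N). I'll open and retreat.

{"api": "carry_out", "payload": {"plan": [{"hand": 0.3, "x": 0, "y": 0, "z": 0, "rx": 0, "ry": 0, "rz": 0}, {"hand": 0.6, "x": 0, "y": 0, "z": 0, "rx": 0, "ry": 0, "rz": 0}, {"hand": 0.6, "x": 0, "y": 0, "z": 0, "rx": 0, "ry": 0, "rz": 0}, {"hand": 0.6, "x": 0, "y": 0, "z": 0, "rx": 0, "ry": 0, "rz": 0}, {"hand": 0.6, "x": 0, "y": 0, "z": -0.01, "rx": 0, "ry": 0, "rz": 0}, {"hand": 0.6, "x": 0, "y": 0, "z": -0.03, "rx": 0, "ry": 0, "rz": 0}, {"hand": 0.6, "x": 0, "y": 0, "z": -0.04, "rx": 0, "ry": 0, "rz": 0}, {"hand": 0.6, "x": 0, "y": 0, "z": -0.04, "rx": 0, "ry": 0, "rz": 0}, {"hand": 0.6, "x": 0, "y": 0, "z": -0.04, "rx": 0, "ry": 0, "rz": 0}, {"hand": 0.6, "x": 0, "y": 0, "z": -0.03, "rx": 0, "ry": 0, "rz": 0}, {"hand": 0.6, "x": 0, "y": 0, "z": 0, "rx": 0, "ry": 0, "rz": 0}, {"hand": 0.6, "x": 0, "y": 0, "z": 0, "rx": 0, "ry": 0, "rz": 0}]}}

```text
time_s: 23.3
tcp_pos: [539.6, 212.7, 253.3]
tcp_rot: [0.001, 0.626, 0.78, 0.001]
contact_force: [0.7, -0.2, -0.8]
finger_gap: 51.2
gripper_force: 0.0
```

```bash
python3 - <<'E'
from h import *
togo((538.9,212.5),248,12.55)
s=snapshot('wrist'); g=s['pixels'].max(2).astype(int)
# bow = black blobs within holder region (image centre column)
m=np.zeros_like(g,np.uint8); m[120:262,290:355]=(g[120:262,290:355]<28)
n,l,st,c=cv2.connectedComponentsWithStats(m)
for i in range(1,n):
    if st[i,4]>40: print((st[i]*1.25).round(),c[i]*1.25)
print('expected bow top',proj(s,(538.4,212.5,79.5))*1.25,'low',proj(s,(538.4,212.5,44))*1.25)
t=snapshot('scene'); a=t['pixels'][140:210,310:390].max(2)<40
n,l,st,c=cv2.connectedComponentsWithStats(a.astype(np.uint8)); print([(np.round(c[i]*7.5),st[i,2:]*[7.5,7.5,1]) for i in range(1,n) if st[i,4]>10])
E
```

```text
t 23.3 tcp [539.6 212.7 253.3] th 12.54 tilt [0.19 0.05] j6 1.61 F [ 0.7 -0.2 -0.8] T [ 0.01 -0.01  0.05] gap 51.2
shift [-0.     -0.0008  0.0053] rz -0.01
[389. 189.  12.  49. 421.] [393.80192878 212.14391691]
[389. 281.  10.  39. 296.] [393.01160338 300.3850211 ]
expected bow top [392.31858089 218.37253145] low [392.52742159 207.16128407]
[(array([294., 154.]), array([37.5, 90. , 40. ])), (array([227., 295.]), array([37.5, 82.5, 35. ]))]
```

Both keys stand where they were at the start (bows at wrist (394,212) and (393,300), scene crop (294,154) and (227,295)).

```bash
python3 -c "
from h import *
avg(4); print(hand_in())"
```

```text
avg F,T,jt6,gap,tcp [ 1.65000e-01 -1.51000e-01 -5.07000e-01  4.00000e-03 -4.00000e-03
 -1.00000e-02 -0.00000e+00  5.11640e+01  5.38069e+02  2.12235e+02
  2.49598e+02] sd [0.374 0.595 0.405 0.027 0.015 0.033 0.   ]
the job is handed in; nothing more can be done
None
```

The round-bow key was put home, turned to the stop and held, turned back, drawn out freely, and is standing released in its holder slot; I handed the job in after about 24 s, but no verdict came back, and I judged the barrel's turn and return by torque and by the key lifting out freely.

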